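# Third clip on the glued boards

### The job

Two freshly glued boards stand upright in a drying stand, with a spring clip already near each end of their top edge. Take the loose spring clip out of the rack (there is no room in its bay to squeeze the handles, so stand it on the bench and take it again by the handles), squeeze it open and let it close over the boards' top edge midway between the other two clips, square to the boards, upright and pushed down until its throat sits on the edge or nearly so. Leave the tin, the jar and the roll of tape undisturbed.

Things in the scene. Friction and masses are not known exactly. Their poses are not given: they have to be found in the camera images.
- clip: The loose spring clip: steel arms with black handle ends on a grey core, 107 mm tall, about 0.14 kg, standing on its shut jaws, handles up. Origin: centre of its underside. x = pivot axis, y = the way the handles are squeezed and the jaws open, z = from jaws up to handles; pivot 52 mm above the origin. The jaws measure 34 mm along x and 33 mm over both feet in y.
- clip_throat (a point): Middle of the throat of the loose clip: the core's underside, 30 mm above the clip's origin, between the jaws; the farthest that an edge can go in. The jaw tips reach 28 to 30 mm below it when shut, about 25 mm when open.
- clip_handles (a point): Midpoint between the handle ends of the loose clip, 102 mm above its origin, 5 mm below their top. The ends are 30 mm wide along x and 55 mm apart over the outside (along y) when the clip is shut, 23 mm when squeezed fully open, which takes about 10 N; the jaws then part to 31 mm.
- clip_cheeks (a point): Midpoint between the flat grey side cheeks of the loose clip, 69 mm above its origin. The cheeks are 34 mm apart over the outside along x; they reach from 30 to 79 mm height, and are 16 mm wide in y above 60 mm. Pinched here along x, the clip is carried without opening.
- jaw_left (a joint): Opening angle of one jaw of the loose clip (the other mirrors it): 0 shut, 0.11 when gripping the 12 mm boards, 0.31 fully open.
- board_edge (a point): Middle of the top edge of the two upright glued boards (together 12 mm thick, 220 mm long), 130 mm above the bench. x = across their thickness, y = along the edge, z = up. The two clips already there (fixed, same shape) sit 90 mm to either side along y; their handles rise 77 mm above the edge and are 44 mm wide across x.
- stand_base (a point): Centre of the underside of the fixed wooden drying stand that holds the boards, right below the middle of their edge: base 100 mm (x) by 240 mm (y), 18 mm high, with cheeks up to 48 mm high against the boards; same axes as the board edge.
- rack: Fixed plywood rack of two bays, 110 mm (x) by 160 mm (y), 112 mm high; origin: centre of its underside. Three walls 8 mm thick, 64 mm long along x, leave two bays 68 mm wide centred at y = +38 and -38 mm, open at the top and both x ends; floor 6 mm thick. The clip stands in one bay, its y axis across the bay, the tin in the other.
- tin: Small closed tin, 52 mm in diameter, 85 mm tall, upright in the other bay of the rack; origin at the centre of its base. A bystander.
- jar: Closed amber glass jar with a white cap, 64 mm in diameter, 100 mm tall, upright on the bench beyond the work; origin at the centre of its base. A bystander.
- tape: Roll of brown tape lying flat on the bench beyond the work, 90 mm across, 22 mm high; origin at the centre of its underside. A bystander.
Not all that is in view belongs to the job. What is meant by the clip is not pink, and is the larger of those in its own colour.

How it is judged:
By the outcome, as a careful person would: the job done as asked, in the order asked, and still so for the second after the job is handed in, with the robot touching nothing.
It also fails if it takes over 64 s, if anything falls off the work surface, if the arm or the gripper's body presses on something with over 40 N, if the wrist force passes 120 N, or if a joint passes its speed limit or range.

### The arm

A 6-joint arm with a two-finger parallel gripper is mounted at the origin on the work surface. World frame = base frame: x ahead of the robot, y to its left, z up, the work surface at z = 0. Lengths are in m, angles in degrees, forces in N, time in s.
With the tool pointing down it reaches from about 0.325 to 0.925 m from the base axis. Payload 3.1 kg.
Tool frame: the origin (TCP) lies at the very end of the fingers, on their centre line; the grasp point (between the pads) lies 19 mm behind it; z points along the fingers, y is the line along which they close (so a half turn about z gives the same grasp; the last joint's range is limited). The gripper opens to 85 mm and grips with 20 to 120 N. Pads are 22 mm wide; open, the fingers measure 114 mm over their backs; the gripper's body (76 mm by 85 mm) begins 54 mm behind the grasp point. The pads swing forward as they close: fully open they stand 13 mm farther back than shut.
Start: joints at [61.123, 12.427, 92.441, -0, 75.132, -6.429], TCP at [0.239, 0.578, 0.231] pointing down, gripper open.
Joint ranges: [-157.48, 157.48], [-44.54, 120.13], [17.64, 146.25], [-64.5, 244.5], [7.68, 150.69], [-147.95, 147.95]. Speed limits (degrees/s): [159.86, 159.86, 180, 180, 180, 180].

### API

Orientations are given as [roll, pitch, yaw] about the fixed x, y, z axes, in that order (R = Rz(yaw) Ry(pitch) Rx(roll)).
In Python, from plant import readout, vision, env gives the robot as it stands.
- The arm moves only by the tool carry_out, never from a script. Its argument "deltas" is a list of rows, each an object of numbers: "hand": the closure, from 0 (fully open) to 1 (shut); "dx", "dy", "dz": the shift along the world's x, y, z normalised to -1 to 1, where 1 is 12 cm; "turn": the turn about the world's z normalised to -1 to 1, where 1 is 30 degrees. A call has 1 to 20 rows; each row shifts and turns the commanded pose from where the row before left it; what a row does not reach is not made up. A row lasts 1/8 s, in which the tool goes at most 62.5 mm and 10.7 degrees, less where a joint would pass 70% of its speed; a pose out of reach is approached as far as the arm can. A call with a number of a shift or a turn outside -1 to 1 is refused whole. A call with a gripper value outside its range is refused whole. The fingers move at their own pace and stop on an object; "grip_force" is the grip in N (left out, the last holds). Time passes only in rows, so rows that do not move let the fingers close. It gives the time, the measured TCP pose, the force, the opening and the grip force at its end, in the units of the state.
- readout.observe(): the state, without advancing time (a new reading comes with each control period).
- vision.read_camera(name): name is "scene" or "top" or "wrist"; returns a dict with "image" (480x640x3 uint8, red, green, blue), "fov_y" (degrees; the focal length in pixels is half the picture's height over the tangent of half this angle, whatever the lens; pixels are square), "cx", "cy" (the principal point, pixels), "R" (3x3) and "t" (3): a world point X has camera coordinates R X + t; the wrist camera has in their place "T_tool_cam" (4x4, takes a point from camera to tool coordinates, whose origin is the TCP and whose axes are the flange's). Camera axes: x right, y down, z forward; pixel columns grow to the right and rows downward; lengths in m; the calibration is good to about 2 mm. A picture is of the moment at which its call begins: read the wrist's pose just before it. There is no depth.
- env.hand_in(): hands the job in; it is judged then, once.
The state is a dict: "t": time; "q": joint angles; "joint_velocities": joint speeds; "joint_efforts": joint torques, N m; "ee_pos": TCP position; "eef_rot": TCP orientation; "force": force on the tool from outside, world axes, zero at the start; "wrist_torque": the same for the moment, N m; "grip_width": opening from 0.0 (shut) to 1.0 (fully open); "finger_force": force on a finger pad.
Only numpy, scipy, OpenCV 4.12 (cv2) and the standard library are available. Lean on these libraries where they do the work, as an engineer would, in place of code of your own. Each camera call takes 0.05 s, during which the arm holds its last target. There are 200 camera calls.

## Working session

There is one attempt and no reset: what is moved stays moved. The work goes in short steps, Python scripts to look and compute and a tool call to move; the robot and the scene stay as the last step left them, time stands still between calls to the robot, and variables do not carry over. Pictures are saved under pics/ and viewed, at most 10 in all, crops included, and the job is handed in when it is done.

Besides the shell and the picture viewer there is one more tool, called in YAML: its name, and indented under it one key for each argument. carry_out: Moves the arm, as the interface text tells. Scaled input: -1 to 1 covers 12 cm each way for a shift and 30 degrees each way for a turn. Its arguments: {"type":"object","properties":{"deltas":{"type":"array","items":{"type":"object","properties":{"hand":{"type":"number"},"dx":{"type":"number","minimum":-1,"maximum":1},"dy":{"type":"number","minimum":-1,"maximum":1},"dz":{"type":"number","minimum":-1,"maximum":1},"turn":{"type":"number","minimum":-1,"maximum":1}}}},"grip_force":{"type":"number"}},"required":["deltas"]}

```bash
mkdir -p pics; cat > h.py <<'E'
import numpy as np, cv2
from plant import readout, vision, env
def snap(n,f):
    c=vision.read_camera(n); cv2.imwrite(f'pics/{f}.png',c['image'][:,:,::-1]); 
    np.save(f'pics/{f}.npy',c,allow_pickle=True); return c
def load(f): return np.load(f'pics/{f}.npy',allow_pickle=True).item()
def ray(c,u,v):
    f=240/np.tan(np.radians(c['fov_y'])/2)
    R,t=np.array(c['R']),np.array(c['t'])
    return -R.T@t, R.T@np.array([(u-c['cx'])/f,(v-c['cy'])/f,1])
def onz(c,u,v,z):
    o,d=ray(c,u,v); return o+d*(z-o[2])/d[2]
def proj(c,X):
    f=240/np.tan(np.radians(c['fov_y'])/2)
    p=np.array(c['R'])@np.array(X)+np.array(c['t']); return c['cx']+f*p[0]/p[2], c['cy']+f*p[1]/p[2]
def tri(c1,p1,c2,p2):
    o1,d1=ray(c1,*p1); o2,d2=ray(c2,*p2); d1/=np.linalg.norm(d1); d2/=np.linalg.norm(d2)
    s=np.linalg.lstsq(np.c_[d1,-d2],o2-o1,rcond=None)[0]; a=o1+s[0]*d1; b=o2+s[1]*d2
    return (a+b)/2, np.linalg.norm(a-b)
E
python3 -c "
from h import *
for n in ('scene','top'):
    c=snap(n,n+'0'); print(n,c['fov_y'],c['cx'],c['cy'],ray(c,320,240))
print(readout.observe())"
```

```text
scene 57.93084392487874 318.53336377199633 242.14185452548645 (array([ 1.00176984, -0.54858369,  0.60509894]), array([-0.4824329 ,  0.62511996, -0.61361175]))
top 44.183598286016334 310.28372728901775 227.4485504889878 (array([ 0.43316851, -0.03980347,  1.06731377]), array([ 0.16619899, -0.00573626, -0.98644088]))
{'t': 0.1, 'q': array([ 6.11251011e+01,  1.24747393e+01,  9.25186431e+01, -3.12527555e-04,
        7.51342259e+01, -6.42848054e+00]), 'joint_velocities': array([-0.05073994, -0.04084573, -0.24249244, -0.03522544,  0.06351628,
        0.13961231]), 'joint_efforts': array([ 8.55047711e-04, -3.98074722e+01, -3.04969633e+01, -1.71798789e-07,
        4.14212700e-03,  3.26144146e-06]), 'ee_pos': array([0.23825916, 0.57700758, 0.23007977]), 'eef_rot': array([-1.79873160e+02, -1.39874009e-02,  1.57553647e+02]), 'force': array([-0.32122059, -0.66694466,  0.03858734]), 'wrist_torque': array([0.08246169, 0.03643851, 0.0545149 ]), 'finger_force': 0.0, 'grip_width': 1.0002225842445054}
```

View pics/scene0.png

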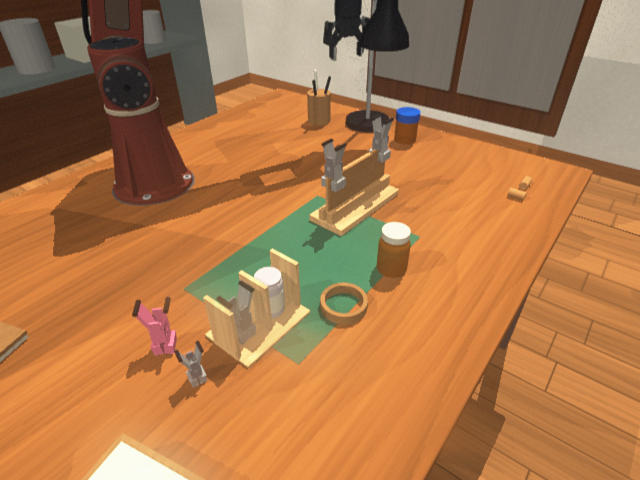

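View pics/top0.png

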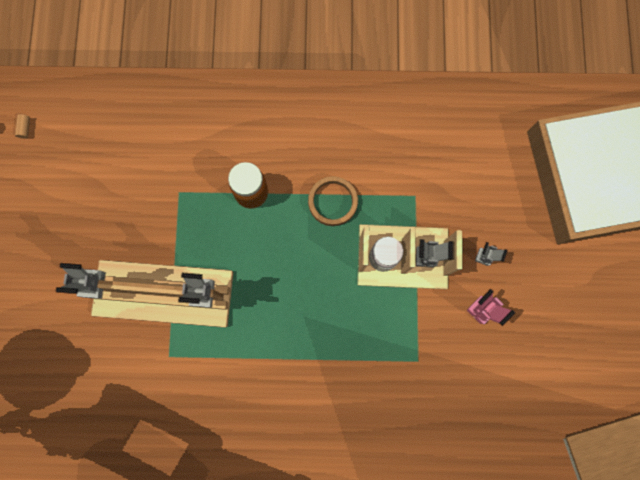

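The candidates for the clip are, in the top view, a grey clip in the rack at (437,252), a small grey one at (491,255) and a pink one at (490,310). The rack clip fits: it isn't pink and it is the larger of the two grey ones. I'll confirm that in an enlarged crop.

```bash
python3 -c "
from h import *
t=load('top0');a=t['image'][:,:,::-1]
A=cv2.resize(a[220:325,345:525],None,fx=4,fy=4,interpolation=cv2.INTER_CUBIC)[:, :720]
B=cv2.resize(a[255:335,50:240],None,fx=4,fy=4,interpolation=cv2.INTER_CUBIC)[:280,:760]
A=A[:310]
o=np.zeros((595,760,3),np.uint8);o[:310,:720]=A;o[315:595]=B
cv2.imwrite('pics/ctop.png',o)
s=load('scene0')['image'][:,:,::-1]
A=cv2.resize(s[235:390,125:325],None,fx=3.9,fy=3.9,interpolation=cv2.INTER_CUBIC)[:600,:780]
cv2.imwrite('pics/cs1.png',A)
"
```

```text
(no output)
```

View pics/ctop.png

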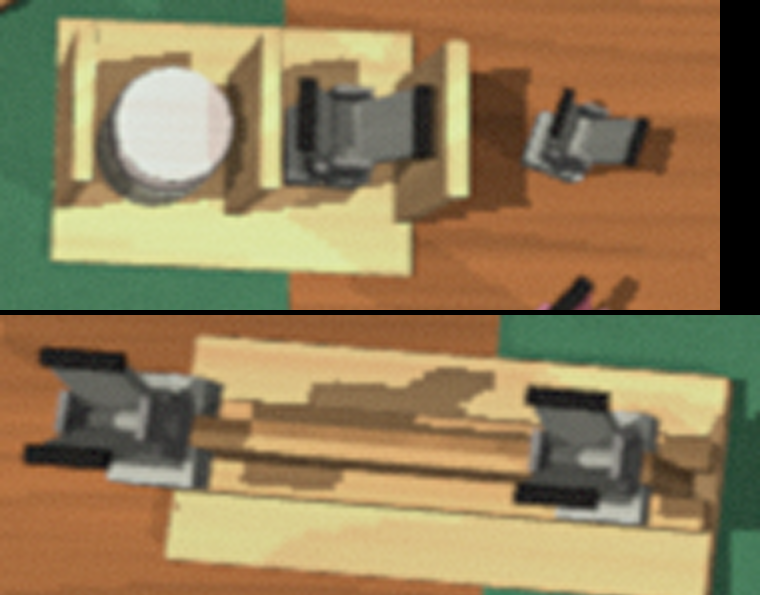

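View pics/cs1.png

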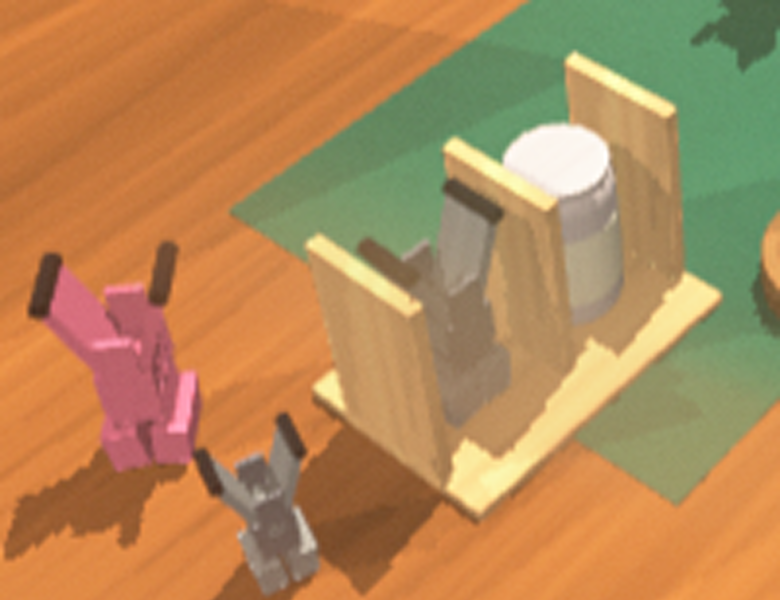

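The crop confirms it: the grey clip in the rack's -y bay (top (437,252)) is the larger of the grey pair, the small one lies outside the rack, and the other is pink. Next I measure the clip and the boards by triangulation.

```bash
python3 -c "
from h import *
t=load('top0');s=load('scene0')
T=lambda u,v:(345+(u+.5)/4-.5,220+(v+.5)/4-.5); B=lambda u,v:(50+(u+.5)/4-.5,255+(v-315+.5)/4-.5); S=lambda u,v:(125+u/3.9-.4,235+v/3.9-.4)
print('hL',tri(t,T(308,116),s,S(472,198)),'hR',tri(t,T(424,121),s,S(388,265)))
for n,p in dict(hL=(308,116),hR=(424,121),wL=(85,104),wM=(271,112),wR=(457,119)).items(): print(n,onz(t,*T(*p),.112).round(4))
print('tin',onz(t,*T(174,126),.091).round(4))
P={n:onz(t,*B(*p),.207).round(4) for n,p in dict(aT=(82,360),aB=(67,456),bT=(568,399),bB=(555,494)).items()};print(P)
print('mid',sum(P.values())/4)
for p in [(197,338),(728,380),(706,594),(167,558)]: print('base',onz(t,*B(*p),.018).round(4))
A=cv2.resize(s['image'][115:235,300:425,::-1],None,fx=4.8,fy=4.8,interpolation=cv2.INTER_CUBIC)
cv2.imwrite('pics/cs2.png',A)
"
```

```text
hL (array([ 0.58396879, -0.21177858,  0.10575594]), np.float64(0.0016282197392976862)) hR (array([ 0.58297762, -0.25948753,  0.1040543 ]), np.float64(0.001923297356038874))
hL [ 0.5825 -0.2113  0.112 ]
hR [ 0.5812 -0.2584  0.112 ]
wL [ 0.586  -0.1204  0.112 ]
wM [ 0.5839 -0.1962  0.112 ]
wR [ 0.5822 -0.2719  0.112 ]
tin [ 0.5807 -0.1592  0.091 ]
{'aT': array([0.5339, 0.3213, 0.207 ]), 'aB': array([0.4987, 0.3235, 0.207 ]), 'bT': array([0.5224, 0.142 , 0.207 ]), 'bB': array([0.4878, 0.1448, 0.207 ])}
mid [0.5107 0.2329 0.207 ]
base [0.5667 0.3499 0.018 ]
base [0.5517 0.1109 0.018 ]
base [0.4574 0.1166 0.018 ]
base [0.469  0.3549 0.018 ]
```

View pics/cs2.png

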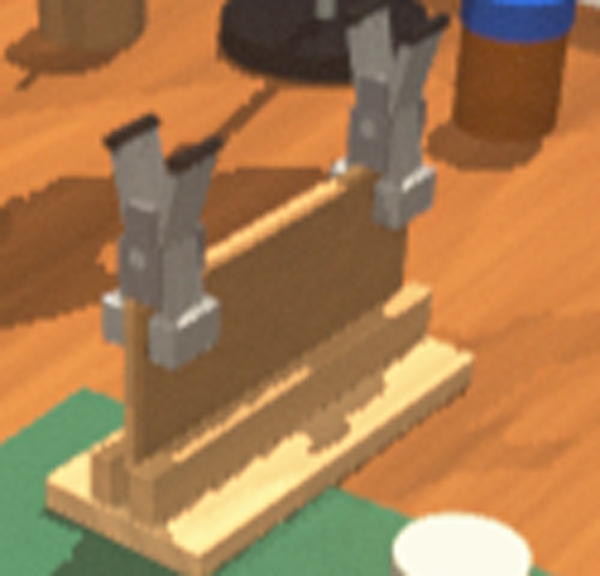

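The board view shows both fixed clips, with the near one's handles at crop (132,130) and (195,155), and the edge running between them. Board centre is about (0.511, 0.233) with yaw -3.6°. The loose clip is at about (0.583, -0.235) with yaw -1.5°.

I'll move by way of the boards for a wrist view.

carry_out:
  deltas:
    - {"dz": 0.45, "turn": -0.33, "hand": 0}
    - {"dx": 0.25, "dy": -0.32, "dz": 0.12, "turn": -0.33, "hand": 0}
    - {"dx": 0.25, "dy": -0.32, "dz": 0.12, "turn": -0.33, "hand": 0}
    - {"dx": 0.25, "dy": -0.32, "dz": 0.12, "turn": -0.33, "hand": 0}
    - {"dx": 0.25, "dy": -0.32, "dz": 0.12, "turn": -0.33, "hand": 0}
    - {"dx": 0.25, "dy": -0.32, "dz": 0.12, "turn": -0.33, "hand": 0}
    - {"dx": 0.25, "dy": -0.32, "dz": 0.12, "turn": -0.33, "hand": 0}
    - {"dx": 0.25, "dy": -0.32, "dz": 0.12, "hand": 0}
    - {"dx": 0.25, "dy": -0.32, "dz": 0.12, "hand": 0}
    - {"dx": 0.25, "dy": -0.32, "hand": 0}
    - {"hand": 0}
    - {"hand": 0}

```text
validation failed for argument at $.de...
```

```bash
cat >> h.py <<'E'
from scipy.spatial.transform import Rotation as Ro
def wsnap(f):
    o=readout.observe(); c=vision.read_camera('wrist'); cv2.imwrite(f'pics/{f}.png',c['image'][:,:,::-1])
    T=np.eye(4);T[:3,:3]=Ro.from_euler('xyz',o['eef_rot'],degrees=True).as_matrix();T[:3,3]=o['ee_pos']
    W=np.linalg.inv(T@np.array(c['T_tool_cam'])); c['R']=W[:3,:3];c['t']=W[:3,3]
    np.save(f'pics/{f}.npy',c,allow_pickle=True); return c
E
python3 -c "
from h import *
c=wsnap('w1');o=readout.observe();print(o['ee_pos'],o['eef_rot'],o['t'],o['q'],ray(c,320,240))
for X in [(.511,.233,.13),(.528,.142,.207),(.4878,.1448,.207)]: print(proj(c,X))"
```

```text
[0.23832512 0.57708628 0.23023617] [-1.79891902e+02 -1.34782688e-02  1.57551348e+02] 0.15 [ 6.11224955e+01  1.24672911e+01  9.25103291e+01  1.33455717e-03
  7.51313069e+01 -6.42920908e+00] (array([0.16129593, 0.6083814 , 0.37313135]), array([ 0.28117209, -0.12336351, -0.95189815]))
(np.float64(112.59212077844876), np.float64(603.8661184570092))
(np.float64(-13.268697746847124), np.float64(749.5710977741475))
(np.float64(-41.90328787105858), np.float64(726.0746757016357))
```

View pics/w1.png

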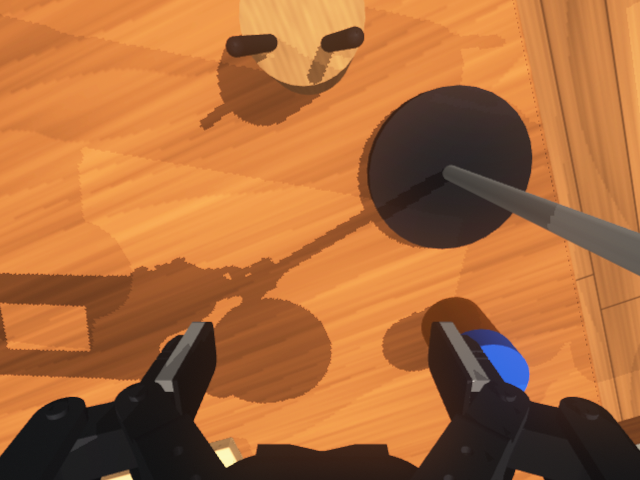

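The wrist picture shows only the lamp, cup and blue-capped jar by the start pose, because the move was refused. I'll send it again with every field filled in.

carry_out:
  deltas:
    - {"dx": 0.0, "dy": 0.0, "dz": 0.45, "turn": -0.33, "hand": 0.0}
    - {"dx": 0.25, "dy": -0.32, "dz": 0.12, "turn": -0.33, "hand": 0.0}
    - {"dx": 0.25, "dy": -0.32, "dz": 0.12, "turn": -0.33, "hand": 0.0}
    - {"dx": 0.25, "dy": -0.32, "dz": 0.12, "turn": -0.33, "hand": 0.0}
    - {"dx": 0.25, "dy": -0.32, "dz": 0.12, "turn": -0.33, "hand": 0.0}
    - {"dx": 0.25, "dy": -0.32, "dz": 0.12, "turn": -0.33, "hand": 0.0}
    - {"dx": 0.25, "dy": -0.32, "dz": 0.12, "turn": -0.33, "hand": 0.0}
    - {"dx": 0.25, "dy": -0.32, "dz": 0.12, "turn": 0.0, "hand": 0.0}
    - {"dx": 0.25, "dy": -0.32, "dz": 0.0, "turn": 0.0, "hand": 0.0}
    - {"dx": 0.25, "dy": -0.32, "dz": 0.0, "turn": 0.0, "hand": 0.0}
    - {"dx": 0.0, "dy": 0.0, "dz": 0.0, "turn": 0.0, "hand": 0.0}
    - {"dx": 0.0, "dy": 0.0, "dz": 0.0, "turn": 0.0, "hand": 0.0}

```text
t: 1.65
ee_pos: [0.5083, 0.2322, 0.3856]
eef_rot: [-179.9, -0.0, 88.2]
force: [-0.2, 0.4, -0.1]
grip_width: 1.003
finger_force: 0.0
```

```bash
python3 -c "
from h import *
c=wsnap('w2');print(ray(c,320,240))
for X in [(.511,.233,.13),(.522,.142,.207),(.4878,.1448,.207)]: print(proj(c,X))"
```

```text
(array([0.51152097, 0.31514612, 0.52870958]), array([-0.01600186, -0.30602333, -0.95209246]))
(np.float64(324.31348281471196), np.float64(199.0571034390487))
(np.float64(339.0111914588537), np.float64(308.75911146046377))
(np.float64(303.2210093984279), np.float64(307.14519116019653))
```

View pics/w2.png

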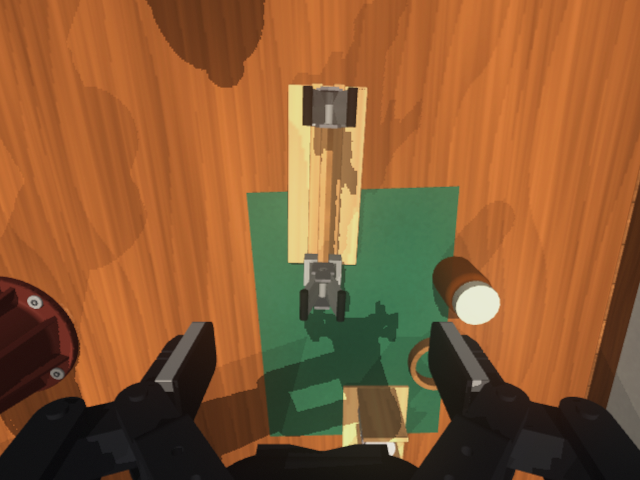

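The wrist view shows the near clip's handle ends at (304,305) and (341,305), against predictions of (303,307) and (339,309). Both agree, so the board pose is confirmed. Now to the rack.

carry_out:
  deltas:
    - {"dx": 0.06, "dy": -0.39, "dz": -0.11, "turn": 0.0, "hand": 0.0}
    - {"dx": 0.06, "dy": -0.39, "dz": -0.11, "turn": 0.0, "hand": 0.0}
    - {"dx": 0.06, "dy": -0.39, "dz": -0.11, "turn": 0.0, "hand": 0.0}
    - {"dx": 0.06, "dy": -0.39, "dz": -0.11, "turn": 0.0, "hand": 0.0}
    - {"dx": 0.06, "dy": -0.39, "dz": -0.11, "turn": 0.0, "hand": 0.0}
    - {"dx": 0.06, "dy": -0.39, "dz": -0.11, "turn": 0.0, "hand": 0.0}
    - {"dx": 0.06, "dy": -0.39, "dz": -0.11, "turn": 0.0, "hand": 0.0}
    - {"dx": 0.06, "dy": -0.39, "dz": -0.11, "turn": 0.0, "hand": 0.0}
    - {"dx": 0.06, "dy": -0.39, "dz": -0.11, "turn": 0.0, "hand": 0.0}
    - {"dx": 0.08, "dy": -0.39, "dz": -0.11, "turn": 0.0, "hand": 0.0}
    - {"dx": 0.0, "dy": 0.0, "dz": 0.0, "turn": 0.0, "hand": 0.0}
    - {"dx": 0.0, "dy": 0.0, "dz": 0.0, "turn": 0.0, "hand": 0.0}

```text
t: 3.2
ee_pos: [0.5833, -0.2343, 0.2541]
eef_rot: [-180.0, -0.1, 88.3]
force: [0.6, -0.7, 1.0]
grip_width: 0.999
finger_force: 0.0
```

```bash
python3 -c "
from h import *
c=wsnap('w3');t=load('top0');w2=load('w2')
B=lambda u,v:(50+(u+.5)/4-.5,255+(v-315+.5)/4-.5)
for a,b in [((568,399),(341,305)),((555,494),(304,305)),((82,360),(352,106)),((67,456),(307,106))]: print(tri(t,B(*a),w2,b))
print(ray(c,320,240)[0])
for X in [(.583,-.2113,.112),(.582,-.2588,.112),(.584,-.1962,.112),(.5822,-.2719,.112)]: print(proj(c,X))"
```

```text
(array([0.52359005, 0.14309345, 0.20139814]), np.float64(0.0011921914357685697))
(array([0.48823593, 0.14543604, 0.20380978]), np.float64(0.0003890126012940738))
(array([0.53528242, 0.32387827, 0.2008313 ]), np.float64(0.0014153560823437546))
(array([0.49914037, 0.32496323, 0.20348767]), np.float64(0.00044854077162763243))
[ 0.58625886 -0.15151413  0.39717919]
(np.float64(320.11068865597343), np.float64(200.76416989700155))
(np.float64(320.7382817654626), np.float64(258.5981978412494))
(np.float64(320.79860926533127), np.float64(181.04111197409952))
(np.float64(321.47939566021773), np.float64(273.51878072783916))
```

View pics/w3.png

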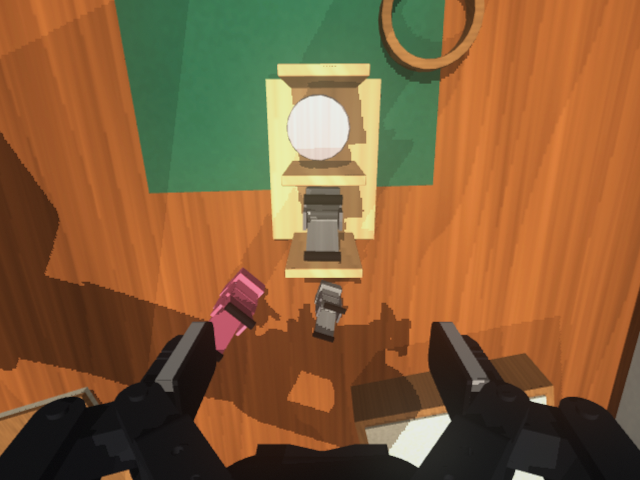

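The clip's handles are at (322,197) and (322,255), within about 2 mm of the estimate, so I descend onto the cheeks.

carry_out:
  deltas:
    - {"dx": 0.005, "dy": 0.0, "dz": -0.45, "turn": 0.0, "hand": 0.0}
    - {"dx": 0.0, "dy": 0.0, "dz": -0.45, "turn": 0.0, "hand": 0.0}
    - {"dx": 0.0, "dy": 0.0, "dz": -0.3, "turn": 0.0, "hand": 0.0}
    - {"dx": 0.0, "dy": 0.0, "dz": -0.25, "turn": 0.0, "hand": 0.0}
    - {"dx": 0.0, "dy": 0.0, "dz": -0.21, "turn": 0.0, "hand": 0.0}
    - {"dx": 0.0, "dy": 0.0, "dz": 0.0, "turn": 0.0, "hand": 0.0}
    - {"dx": 0.0, "dy": 0.0, "dz": 0.0, "turn": 0.0, "hand": 0.0}

```text
t: 4.12
ee_pos: [0.5849, -0.2354, 0.0566]
eef_rot: [179.9, 0.1, 88.3]
force: [-0.1, 0.1, -0.6]
grip_width: 0.999
finger_force: 0.0
```

carry_out:
  deltas:
    - {"dx": 0.0, "dy": 0.0, "dz": 0.0, "turn": 0.0, "hand": 1.0}
    - {"dx": 0.0, "dy": 0.0, "dz": 0.0, "turn": 0.0, "hand": 1.0}
    - {"dx": 0.0, "dy": 0.0, "dz": 0.0, "turn": 0.0, "hand": 1.0}
    - {"dx": 0.0, "dy": 0.0, "dz": 0.0, "turn": 0.0, "hand": 1.0}
    - {"dx": 0.0, "dy": 0.0, "dz": 0.0, "turn": 0.0, "hand": 1.0}
    - {"dx": 0.0, "dy": 0.0, "dz": 0.0, "turn": 0.0, "hand": 1.0}
    - {"dx": 0.0, "dy": 0.0, "dz": 0.0, "turn": 0.0, "hand": 1.0}
    - {"dx": 0.0, "dy": 0.0, "dz": 0.0, "turn": 0.0, "hand": 1.0}
  grip_force: 30

```text
t: 5.12
ee_pos: [0.5841, -0.2363, 0.0558]
eef_rot: [180.0, 0.0, 88.3]
force: [-1.2, 0.1, 5.3]
grip_width: 0.396
finger_force: 33.7
```

Pads are on the cheeks at 33.7 mm. I'll lift the clip, turn it +88° so its y runs along the board's x, and carry it to the free mat area.

carry_out:
  deltas:
    - {"dx": 0.0, "dy": 0.0, "dz": 0.2, "turn": 0.0, "hand": 1.0}
    - {"dx": 0.0, "dy": 0.0, "dz": 0.3, "turn": 0.0, "hand": 1.0}
    - {"dx": 0.0, "dy": 0.0, "dz": 0.4, "turn": 0.0, "hand": 1.0}
    - {"dx": 0.0, "dy": 0.0, "dz": 0.3, "turn": 0.0, "hand": 1.0}
    - {"dx": 0.0, "dy": 0.0, "dz": 0.0, "turn": 0.0, "hand": 1.0}
    - {"dx": -0.115, "dy": 0.219, "dz": 0.0, "turn": 0.326, "hand": 1.0}
    - {"dx": -0.115, "dy": 0.219, "dz": 0.0, "turn": 0.326, "hand": 1.0}
    - {"dx": -0.115, "dy": 0.219, "dz": 0.0, "turn": 0.326, "hand": 1.0}
    - {"dx": -0.115, "dy": 0.219, "dz": 0.0, "turn": 0.326, "hand": 1.0}
    - {"dx": -0.115, "dy": 0.219, "dz": 0.0, "turn": 0.326, "hand": 1.0}
    - {"dx": -0.115, "dy": 0.219, "dz": 0.0, "turn": 0.326, "hand": 1.0}
    - {"dx": -0.115, "dy": 0.219, "dz": 0.0, "turn": 0.326, "hand": 1.0}
    - {"dx": -0.115, "dy": 0.219, "dz": 0.0, "turn": 0.326, "hand": 1.0}
    - {"dx": -0.115, "dy": 0.219, "dz": 0.0, "turn": 0.326, "hand": 1.0}
    - {"dx": 0.0, "dy": 0.0, "dz": 0.0, "turn": 0.0, "hand": 1.0}
    - {"dx": 0.0, "dy": 0.0, "dz": -0.4, "turn": 0.0, "hand": 1.0}
    - {"dx": 0.0, "dy": 0.0, "dz": -0.4, "turn": 0.0, "hand": 1.0}
    - {"dx": 0.0, "dy": 0.0, "dz": -0.3, "turn": 0.0, "hand": 1.0}
    - {"dx": 0.0, "dy": 0.0, "dz": 0.0, "turn": 0.0, "hand": 1.0}

```text
t: 7.5
ee_pos: [0.455, 0.0006, 0.0625]
eef_rot: [180.0, -0.6, 176.2]
force: [0.9, -0.1, -0.8]
grip_width: 0.394
finger_force: 32.9
```

```bash
python3 -c "
from h import *
t=snap('top','top1');s=snap('scene','scene1')
a=cv2.resize(t['image'][180:300,255:375,::-1],(390,390),interpolation=cv2.INTER_CUBIC)
u,v=map(int,proj(s,(.46,0,.06)));b=cv2.resize(s['image'][v-60:v+60,u-60:u+60,::-1],(390,390),interpolation=cv2.INTER_CUBIC)
print(u,v,readout.observe()['q']);cv2.imwrite('pics/m1.png',np.hstack([a,b]))"
```

```text
276 222 [-8.73782790e+00  4.79966480e+00  1.21009412e+02 -1.25842448e-02
  5.42391817e+01 -9.49331981e+01]
```

View pics/m1.png

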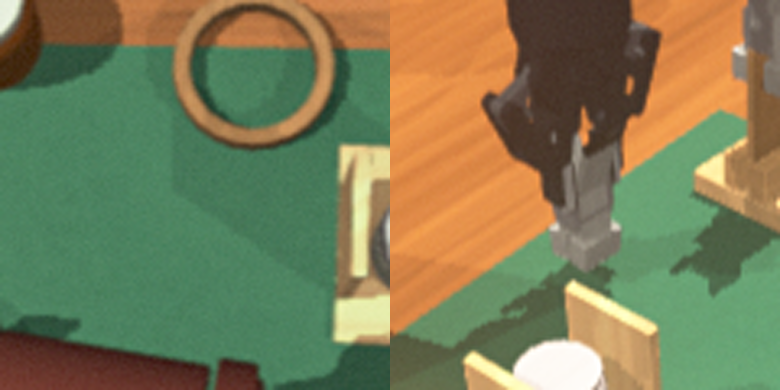

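The clip hangs upright in the grip just above the mat (scene crop at (585,240)). I'll lower it gently until it touches.

carry_out:
  deltas:
    - {"dx": 0.0, "dy": 0.0, "dz": -0.04, "turn": 0.0, "hand": 1.0}
    - {"dx": 0.0, "dy": 0.0, "dz": -0.03, "turn": 0.0, "hand": 1.0}
    - {"dx": 0.0, "dy": 0.0, "dz": 0.0, "turn": 0.0, "hand": 1.0}
    - {"dx": 0.0, "dy": 0.0, "dz": 0.0, "turn": 0.0, "hand": 1.0}

```text
t: 8.1
ee_pos: [0.4597, 0.0006, 0.0589]
eef_rot: [-180.0, 0.0, 176.3]
force: [-0.1, 0.3, -1.6]
grip_width: 0.394
finger_force: 33.0
```

carry_out:
  deltas:
    - {"dx": 0.0, "dy": 0.0, "dz": -0.03, "turn": 0.0, "hand": 1.0}
    - {"dx": 0.0, "dy": 0.0, "dz": -0.025, "turn": 0.0, "hand": 1.0}
    - {"dx": 0.0, "dy": 0.0, "dz": 0.0, "turn": 0.0, "hand": 1.0}
    - {"dx": 0.0, "dy": 0.0, "dz": 0.0, "turn": 0.0, "hand": 1.0}

```text
t: 8.6
ee_pos: [0.4594, 0.0006, 0.0518]
eef_rot: [180.0, -0.0, 176.3]
force: [-0.5, -0.9, -0.8]
grip_width: 0.393
finger_force: 33.0
```

carry_out:
  deltas:
    - {"dx": 0.0, "dy": 0.0, "dz": -0.015, "turn": 0.0, "hand": 1.0}
    - {"dx": 0.0, "dy": 0.0, "dz": 0.0, "turn": 0.0, "hand": 1.0}
    - {"dx": 0.0, "dy": 0.0, "dz": 0.0, "turn": 0.0, "hand": 1.0}

```text
t: 8.98
ee_pos: [0.4594, 0.0006, 0.0501]
eef_rot: [-180.0, -0.0, 176.3]
force: [-0.5, -0.3, -1.5]
grip_width: 0.393
finger_force: 33.0
```

carry_out:
  deltas:
    - {"dx": 0.0, "dy": 0.0, "dz": -0.015, "turn": 0.0, "hand": 1.0}
    - {"dx": 0.0, "dy": 0.0, "dz": 0.0, "turn": 0.0, "hand": 1.0}
    - {"dx": 0.0, "dy": 0.0, "dz": 0.0, "turn": 0.0, "hand": 1.0}

```text
t: 9.35
ee_pos: [0.4599, 0.0005, 0.0497]
eef_rot: [-180.0, -0.0, 176.3]
force: [-3.7, 0.9, 7.7]
grip_width: 0.391
finger_force: 34.1
```

Contact: Fz is 7.7 N. I'll release, rise, and turn back 90°.

carry_out:
  deltas:
    - {"dx": 0.0, "dy": 0.0, "dz": 0.0, "turn": 0.0, "hand": 0.5}
    - {"dx": 0.0, "dy": 0.0, "dz": 0.0, "turn": 0.0, "hand": 0.3}
    - {"dx": 0.0, "dy": 0.0, "dz": 0.0, "turn": 0.0, "hand": 0.0}
    - {"dx": 0.0, "dy": 0.0, "dz": 0.0, "turn": 0.0, "hand": 0.0}
    - {"dx": 0.0, "dy": 0.0, "dz": 0.0, "turn": 0.0, "hand": 0.0}
    - {"dx": 0.0, "dy": 0.0, "dz": 0.0, "turn": 0.0, "hand": 0.0}
    - {"dx": 0.0, "dy": 0.0, "dz": 0.2, "turn": 0.0, "hand": 0.0}
    - {"dx": 0.0, "dy": 0.0, "dz": 0.4, "turn": 0.0, "hand": 0.0}
    - {"dx": 0.0, "dy": 0.0, "dz": 0.4, "turn": 0.0, "hand": 0.0}
    - {"dx": 0.0, "dy": 0.0, "dz": 0.0, "turn": -0.333, "hand": 0.0}
    - {"dx": 0.0, "dy": 0.0, "dz": 0.0, "turn": -0.333, "hand": 0.0}
    - {"dx": 0.0, "dy": 0.0, "dz": 0.0, "turn": -0.333, "hand": 0.0}
    - {"dx": 0.0, "dy": 0.0, "dz": 0.0, "turn": -0.333, "hand": 0.0}
    - {"dx": 0.0, "dy": 0.0, "dz": 0.0, "turn": -0.333, "hand": 0.0}
    - {"dx": 0.0, "dy": 0.0, "dz": 0.0, "turn": -0.333, "hand": 0.0}
    - {"dx": 0.0, "dy": 0.0, "dz": 0.0, "turn": -0.333, "hand": 0.0}
    - {"dx": 0.0, "dy": 0.0, "dz": 0.0, "turn": -0.333, "hand": 0.0}
    - {"dx": 0.0, "dy": 0.0, "dz": 0.0, "turn": -0.336, "hand": 0.0}
    - {"dx": 0.0, "dy": 0.0, "dz": 0.0, "turn": 0.0, "hand": 0.0}
    - {"dx": 0.0, "dy": 0.0, "dz": 0.0, "turn": 0.0, "hand": 0.0}

```text
t: 11.85
ee_pos: [0.4594, 0.0006, 0.1682]
eef_rot: [-180.0, -0.0, 86.4]
force: [-0.3, -0.4, 0.2]
grip_width: 0.999
finger_force: 0.0
```

```bash
python3 -c "
from h import *
c=wsnap('w4');s=snap('scene','scene2');o=readout.observe();print(o['ee_pos'],o['eef_rot'])
u,v=map(int,proj(c,(.46,0,.1)));print(u,v,proj(c,(.487,0,.107)),proj(c,(.433,0,.107)))
im=c['image'];m=(im.max(2)<60).astype(np.uint8)
n,l,st,ce=cv2.connectedComponentsWithStats(m)
for i in range(1,n):
  if st[i,4]>60: print(st[i],ce[i].round(1),onz(c,*ce[i],.102).round(4))
a=cv2.resize(im[max(0,v-70):v+70,u-100:u+100,::-1],None,fx=2,fy=2)
u,v=map(int,proj(s,(.46,0,.06)));b=cv2.resize(s['image'][v-60:v+60,u-60:u+60,::-1],(a.shape[0],a.shape[0]),interpolation=cv2.INTER_CUBIC)
cv2.imwrite('pics/m2.png',np.hstack([a,b]))"
```

```text
[0.45938724 0.00058685 0.16824494] [-1.79992172e+02 -8.86204253e-04  8.63606504e+01]
322 264 (np.float64(368.32757249326704), np.float64(266.13705840513654)) (np.float64(276.36541005149354), np.float64(271.5736849338255))
[590  89  39  46 915] [608.6 106.7] [0.6147 0.0795 0.102 ]
[273 241  14  50 625] [279.9 265.3] [0.4347 0.0018 0.102 ]
[351 242  15  50 612] [358.1 266.1] [ 0.4814 -0.0016  0.102 ]
[    0   322   640   158 42259] [320.5 434. ] [ 0.4506 -0.1281  0.102 ]
```

View pics/m2.png

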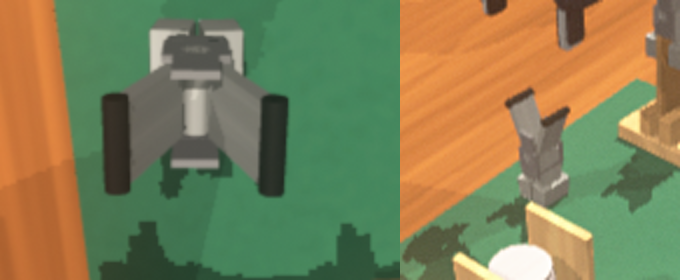

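The clip stands upright on the mat with handle ends at wrist (280,265) and (358,266). Its centre is about (0.458, 0.000) with yaw -4.2°, against a tool closing line of -3.6°. Now I take it by the handles.

carry_out:
  deltas:
    - {"dx": -0.01, "dy": 0.0, "dz": -0.25, "turn": 0.0, "hand": 0.0}
    - {"dx": 0.0, "dy": 0.0, "dz": -0.25, "turn": 0.0, "hand": 0.0}
    - {"dx": 0.0, "dy": 0.0, "dz": -0.215, "turn": 0.0, "hand": 0.0}
    - {"dx": 0.0, "dy": 0.0, "dz": 0.0, "turn": 0.0, "hand": 0.0}
    - {"dx": 0.0, "dy": 0.0, "dz": 0.0, "turn": 0.0, "hand": 0.0}

```text
t: 12.58
ee_pos: [0.459, 0.0005, 0.0834]
eef_rot: [179.9, 0.0, 86.3]
force: [-0.8, 0.3, 0.3]
grip_width: 0.995
finger_force: 0.0
```

carry_out:
  deltas:
    - {"dx": 0.0, "dy": 0.0, "dz": 0.0, "turn": 0.0, "hand": 0.3}
    - {"dx": 0.0, "dy": 0.0, "dz": 0.0, "turn": 0.0, "hand": 0.4}
    - {"dx": 0.0, "dy": 0.0, "dz": 0.0, "turn": 0.0, "hand": 0.5}
    - {"dx": 0.0, "dy": 0.0, "dz": 0.0, "turn": 0.0, "hand": 0.5}
  grip_force: 30

```text
t: 13.08
ee_pos: [0.46, 0.0003, 0.0849]
eef_rot: [179.8, 0.0, 86.3]
force: [-1.8, 0.7, 8.7]
grip_width: 0.5
finger_force: 8.0
```

carry_out:
  deltas:
    - {"dx": 0.0, "dy": 0.0, "dz": 0.01, "turn": 0.0, "hand": 0.6}
    - {"dx": 0.0, "dy": 0.0, "dz": 0.01, "turn": 0.0, "hand": 0.7}
    - {"dx": 0.0, "dy": 0.0, "dz": 0.01, "turn": 0.0, "hand": 1.0}
    - {"dx": 0.0, "dy": 0.0, "dz": 0.01, "turn": 0.0, "hand": 1.0}
    - {"dx": 0.0, "dy": 0.0, "dz": 0.0, "turn": 0.0, "hand": 1.0}
    - {"dx": 0.0, "dy": 0.0, "dz": 0.0, "turn": 0.0, "hand": 1.0}

```text
t: 13.82
ee_pos: [0.4583, 0.0005, 0.0873]
eef_rot: [180.0, 0.0, 86.3]
force: [-0.6, -0.7, 2.0]
grip_width: 0.248
finger_force: 28.9
```

Opening is 21 mm, so the clip is squeezed fully open. I'll lift it and carry it to above the boards' middle.

carry_out:
  deltas:
    - {"dx": 0.0, "dy": 0.0, "dz": 0.2, "turn": 0.0, "hand": 1.0}
    - {"dx": 0.0, "dy": 0.0, "dz": 0.3, "turn": 0.0, "hand": 1.0}
    - {"dx": 0.0, "dy": 0.0, "dz": 0.4, "turn": 0.0, "hand": 1.0}
    - {"dx": 0.0, "dy": 0.0, "dz": 0.4, "turn": 0.0, "hand": 1.0}
    - {"dx": 0.0, "dy": 0.0, "dz": 0.4, "turn": 0.0, "hand": 1.0}
    - {"dx": 0.0, "dy": 0.0, "dz": 0.3, "turn": 0.0, "hand": 1.0}
    - {"dx": 0.0, "dy": 0.0, "dz": 0.0, "turn": 0.0, "hand": 1.0}
    - {"dx": 0.053, "dy": 0.243, "dz": 0.0, "turn": 0.0, "hand": 1.0}
    - {"dx": 0.053, "dy": 0.243, "dz": 0.0, "turn": 0.0, "hand": 1.0}
    - {"dx": 0.053, "dy": 0.243, "dz": 0.0, "turn": 0.0, "hand": 1.0}
    - {"dx": 0.053, "dy": 0.243, "dz": 0.0, "turn": 0.0, "hand": 1.0}
    - {"dx": 0.053, "dy": 0.243, "dz": 0.0, "turn": 0.0, "hand": 1.0}
    - {"dx": 0.053, "dy": 0.243, "dz": 0.0, "turn": 0.0, "hand": 1.0}
    - {"dx": 0.053, "dy": 0.243, "dz": 0.0, "turn": 0.0, "hand": 1.0}
    - {"dx": 0.053, "dy": 0.243, "dz": 0.0, "turn": 0.0, "hand": 1.0}
    - {"dx": 0.0, "dy": 0.0, "dz": 0.0, "turn": 0.0, "hand": 1.0}
    - {"dx": 0.0, "dy": 0.0, "dz": 0.0, "turn": 0.0, "hand": 1.0}

```text
t: 15.95
ee_pos: [0.5082, 0.2332, 0.3249]
eef_rot: [-179.8, 0.1, 86.3]
force: [-0.1, -0.0, -1.6]
grip_width: 0.249
finger_force: 29.2
```

```bash
python3 -c "
from h import *
c=snap('top','top3');s=snap('scene','scene3');c2=wsnap('w5');o=readout.observe();print(o['ee_pos'],o['eef_rot'],o['grip_width'])
p=o['ee_pos']; s0=load('scene0')
d=(np.abs(s['image'].astype(int)-s0['image']).max(2)>25)
hsv=cv2.cvtColor(s['image'],cv2.COLOR_RGB2HSV); g=(hsv[...,1]<60)&(hsv[...,2]>70)&d
for dz in (-.082,-.062,-.057,0): print(dz,proj(s,p+[0,0,dz]))
u0,v0=map(int,proj(s,p+[0,0,-.05]))
g[:v0-45]=0;g[v0+60:]=0;g[:,:u0-40]=0;g[:,u0+40:]=0
for v in range(v0-40,v0+60,2):
  x=np.where(g[v])[0]
  if len(x)>1: print(v,x.min(),x.max(),len(x))
"
```

```text
[0.50882039 0.23294961 0.3266027 ] [-1.79943660e+02  4.15500954e-02  8.62158068e+01] 0.24726670674016607
-0.082 (np.float64(358.64219423705094), np.float64(111.33015965919478))
-0.062 (np.float64(359.076432083634), np.float64(102.29331231532313))
-0.057 (np.float64(359.18679263098994), np.float64(99.99661840186062))
0 (np.float64(360.4987030718078), np.float64(72.69468128193131))
56 329 363 15
58 330 365 15
60 332 366 14
62 350 365 10
64 349 365 8
66 349 365 7
68 350 365 7
70 350 365 11
72 351 365 15
74 351 366 16
76 352 366 15
78 352 366 15
80 351 366 16
82 351 366 16
84 350 365 16
86 350 365 16
88 350 365 16
90 348 365 18
92 348 365 18
94 347 365 19
96 347 365 19
98 347 365 19
100 342 365 24
102 341 365 25
104 340 366 27
106 340 368 25
108 339 365 22
110 342 365 16
112 355 365 11
114 355 365 11
116 355 365 11
118 355 363 9
```

carry_out:
  deltas:
    - {"dx": 0.022, "dy": 0.009, "dz": -0.2, "turn": 0.0, "hand": 1.0}
    - {"dx": 0.0, "dy": 0.0, "dz": -0.25, "turn": 0.0, "hand": 1.0}
    - {"dx": 0.0, "dy": 0.0, "dz": -0.2, "turn": 0.0, "hand": 1.0}
    - {"dx": 0.0, "dy": 0.0, "dz": -0.15, "turn": 0.0, "hand": 1.0}
    - {"dx": 0.0, "dy": 0.0, "dz": 0.0, "turn": 0.0, "hand": 1.0}
    - {"dx": 0.0, "dy": 0.0, "dz": -0.1, "turn": 0.0, "hand": 1.0}
    - {"dx": 0.0, "dy": 0.0, "dz": 0.0, "turn": 0.0, "hand": 1.0}
    - {"dx": 0.0, "dy": 0.0, "dz": 0.0, "turn": 0.0, "hand": 1.0}

```text
t: 17.1
ee_pos: [0.5121, 0.2351, 0.2199]
eef_rot: [179.9, -0.0, 86.3]
force: [-0.1, -0.6, -1.2]
grip_width: 0.25
finger_force: 29.2
```

carry_out:
  deltas:
    - {"dx": 0.0, "dy": -0.006, "dz": -0.06, "turn": 0.0, "hand": 1.0}
    - {"dx": 0.0, "dy": 0.0, "dz": -0.06, "turn": 0.0, "hand": 1.0}
    - {"dx": 0.0, "dy": 0.0, "dz": 0.0, "turn": 0.0, "hand": 1.0}
    - {"dx": 0.0, "dy": 0.0, "dz": 0.0, "turn": 0.0, "hand": 1.0}

```text
t: 17.6
ee_pos: [0.5162, 0.2365, 0.2165]
eef_rot: [179.3, -0.4, 86.3]
force: [-7.3, -1.5, 30.8]
grip_width: 0.249
finger_force: 39.9
```

carry_out:
  deltas:
    - {"dx": 0.0, "dy": 0.0, "dz": -0.04, "turn": 0.0, "hand": 1.0}
    - {"dx": 0.0, "dy": 0.0, "dz": -0.04, "turn": 0.0, "hand": 1.0}
    - {"dx": 0.0, "dy": 0.0, "dz": 0.0, "turn": 0.0, "hand": 1.0}
    - {"dx": 0.0, "dy": 0.0, "dz": 0.0, "turn": 0.0, "hand": 1.0}

```text
t: 18.1
ee_pos: [0.521, 0.2378, 0.2156]
eef_rot: [178.7, -0.6, 86.3]
force: [-9.8, -3.4, 53.9]
grip_width: 0.253
finger_force: 57.2
```

The jaws landed on the edge at 54 N instead of straddling it. I'll back off and measure.

carry_out:
  deltas:
    - {"dx": 0.0, "dy": 0.0, "dz": 0.1, "turn": 0.0, "hand": 1.0}
    - {"dx": 0.0, "dy": 0.0, "dz": 0.15, "turn": 0.0, "hand": 1.0}
    - {"dx": 0.0, "dy": 0.0, "dz": 0.2, "turn": 0.0, "hand": 1.0}
    - {"dx": 0.0, "dy": 0.0, "dz": 0.0, "turn": 0.0, "hand": 1.0}
    - {"dx": 0.0, "dy": 0.0, "dz": 0.0, "turn": 0.0, "hand": 1.0}

```text
t: 18.73
ee_pos: [0.5111, 0.2339, 0.2478]
eef_rot: [-179.9, 0.0, 86.3]
force: [0.2, -0.9, -0.9]
grip_width: 0.243
finger_force: 29.8
```

```bash
python3 -c "
from h import *
t=snap('top','top4');s=snap('scene','scene4');w=wsnap('w6');o=readout.observe();p=o['ee_pos'];print(p,o['eef_rot'],o['force'],o['grip_width'])
for n,c in (('s',s),('w',w)):
  im=c['image'];hsv=cv2.cvtColor(im,cv2.COLOR_RGB2HSV);R=np.round
  print(n,[tuple(np.round(proj(c,p+[0,0,dz]))) for dz in (-.085,-.06,-.02,0)], 'edge',np.round(proj(c,(.5114,.234,.13))))
  u,v=map(int,proj(c,p+[0,0,-.05]))
  ch=lambda h,S,V:'#' if V<55 else ('g' if S<55 else ('.' if V>150 else ','))
  if n=='s':
    for y in range(v-35,v+50,2): print(y,''.join(ch(*map(int,hsv[y,x])) for x in range(u-40,u+45)))
  else:
    for y in range(max(0,v-90),min(480,v+90),4): print(y,''.join(ch(*map(int,hsv[y,x])) for x in range(u-120,u+120,2)))
"
```

```text
[0.51085059 0.23389086 0.24739434] [-1.79829425e+02  6.68369315e-02  8.62692010e+01] [ 0.17535455 -0.04404636 -0.45057334] 0.2517185922712584
s [(np.float64(358.0), np.float64(146.0)), (np.float64(358.0), np.float64(136.0)), (np.float64(359.0), np.float64(119.0)), (np.float64(360.0), np.float64(110.0))] edge [358. 159.]
96 ........,,,,,,..,,,,.,.,......gggggg#####ggggg########gggggggg..,,,,,,,,,,,,,,,,,,,,,
98 ,,,,,,,,,,,,,,,,,,,.,.....,,,,,,,ggg#####ggggggg#####ggggggggggggggggg.,g,,,,,,,,,,,,
100 ,,,,,,,,,,,,,,,,,,,,,,,,,,,,,,.,,ggg#####,.ggggg#####ggggggggggggggggggggggggggg.,,,,
102 ,,,,,,,,,,,,........,,,,,,,,,,,,,ggg###,g,#,gggg#####gggggggggggggggggggggggggggggggg
104 ,,,,,,,,,,,,................,,,,,gg,#####,gggggg#####,,,......ggggggggggggggggggggggg
106 ,,,,,,,,,,,,....................,gg##,gggggggggg#####,,,,,,,,,........ggggggggggggggg
108 ,,,,,,,,,,,,.....................ggggggg###ggggg#####,,,,,,,,,,,,,.,,,,,......ggg....
110 ,,,,,,,,,,,,......................gggggggggggggg###gg,,,,,,,,,,,,,,,,,,,.,..,,g......
112 ,,,,,,,,,,,,.....................,ggggggggggggggggggg,#g
[... 8194 characters left out ...]
############gggggggg#############gggggggg########,,,,,,,,,,,,,,,,,,,,,,,,,,
345 ....................,,,,,,,,#######gggggggg################gggggg##############ggggggg#########,,,,,,,,,,,,,,,,,,,,,,,,,
349 ....................,,,,,,,########gggggggg###################ggg##############gggggggg########,,,,,,,,,,,,,,,,,,,,,,,,,
353 ....................,,,,,,#########gggggggg####################gg##############gggggggg#########,,,,,,,,,,,,,,,,,,,,,,,,
357 .....................,,,,##############gggg####################gg##############gggg##############,,,,,,,,,,,,,,,,,,,,,,,
361 .....................,,#################ggg#####################g##############ggg#################,,,,,,,,,,,,,,,,,,,,,
```

```bash
cat >> h.py <<'E'
def jaws(w,p,du=75):
    # gray runs of the jaw feet above the clip body in the wrist view
    hsv=cv2.cvtColor(w['image'],cv2.COLOR_RGB2HSV).astype(int); g=(hsv[...,1]<55)&(hsv[...,2]>55)
    u,v=map(int,proj(w,p+np.array([0,0,-.085])))
    print('pred',u,v)
    for y in range(v-30,v+45,5):
        x=np.where(g[y,u-du:u+du])[0]+u-du
        if len(x): 
            r=np.split(x,np.where(np.diff(x)>3)[0]+1); print(y,[(a[0],a[-1]) for a in r if len(a)>4])
E
python3 -c "
from h import *
w=load('w5'); jaws(w,np.array([.5088,.2330,.3266]))
w=load('w6'); jaws(w,np.array([.5108,.2339,.2474]))"
```

```text
pred 321 254
234 [(np.int64(250), np.int64(276)), (np.int64(326), np.int64(349))]
239 [(np.int64(250), np.int64(280)), (np.int64(324), np.int64(349))]
244 [(np.int64(250), np.int64(282)), (np.int64(294), np.int64(349))]
249 [(np.int64(250), np.int64(349))]
254 [(np.int64(251), np.int64(349))]
259 [(np.int64(251), np.int64(349))]
264 [(np.int64(251), np.int64(349))]
269 [(np.int64(252), np.int64(348))]
274 [(np.int64(252), np.int64(348))]
279 [(np.int64(252), np.int64(348))]
284 [(np.int64(253), np.int64(349))]
289 [(np.int64(255), np.int64(349))]
294 [(np.int64(257), np.int64(346))]
pred 321 253
233 [(np.int64(326), np.int64(348))]
238 [(np.int64(249), np.int64(277)), (np.int64(325), np.int64(349))]
243 [(np.int64(250), np.int64(281)), (np.int64(324), np.int64(349))]
248 [(np.int64(250), np.int64(282)), (np.int64(286), np.int64(305)), (np.int64(313), np.int64(319)), (np.int64(327), np.int64(349))]
253 [(np.int64(250), np.int64(349))]
258 [(np.int64(251), np.int64(349))]
263 [(np.int64(251), np.int64(349))]
268 [(np.int64(252), np.int64(349))]
273 [(np.int64(252), np.int64(348))]
278 [(np.int64(252), np.int64(348))]
283 [(np.int64(253), np.int64(348))]
288 [(np.int64(254), np.int64(348))]
293 [(np.int64(256), np.int64(339))]
```

The wrist masks show the clip was already tilted by about 9° in the grip before contact. The jaw gap is centred near column 302 instead of 321, about 13 mm toward -x, so one jaw met the edge. I'll shift +x so the gap straddles the boards, go in, and then straighten the clip against them.

carry_out:
  deltas:
    - {"dx": 0.06, "dy": -0.003, "dz": 0.0, "turn": 0.0, "hand": 1.0}
    - {"dx": 0.055, "dy": -0.003, "dz": 0.0, "turn": 0.0, "hand": 1.0}
    - {"dx": 0.0, "dy": 0.0, "dz": -0.1, "turn": 0.0, "hand": 1.0}
    - {"dx": 0.0, "dy": 0.0, "dz": -0.1, "turn": 0.0, "hand": 1.0}
    - {"dx": 0.0, "dy": 0.0, "dz": -0.06, "turn": 0.0, "hand": 1.0}
    - {"dx": 0.0, "dy": 0.0, "dz": -0.04, "turn": 0.0, "hand": 1.0}
    - {"dx": 0.0, "dy": 0.0, "dz": 0.0, "turn": 0.0, "hand": 1.0}
    - {"dx": 0.0, "dy": 0.0, "dz": 0.0, "turn": 0.0, "hand": 1.0}

```text
t: 19.88
ee_pos: [0.5259, 0.2336, 0.2138]
eef_rot: [180.0, -0.0, 86.3]
force: [0.6, -0.4, -1.0]
grip_width: 0.246
finger_force: 29.7
```

No contact below the earlier contact height, so I continue down.

carry_out:
  deltas:
    - {"dx": 0.0, "dy": 0.0, "dz": -0.05, "turn": 0.0, "hand": 1.0}
    - {"dx": 0.0, "dy": 0.0, "dz": -0.05, "turn": 0.0, "hand": 1.0}
    - {"dx": 0.0, "dy": 0.0, "dz": 0.0, "turn": 0.0, "hand": 1.0}
    - {"dx": 0.0, "dy": 0.0, "dz": 0.0, "turn": 0.0, "hand": 1.0}

```text
t: 20.38
ee_pos: [0.5255, 0.2335, 0.2012]
eef_rot: [-180.0, 0.0, 86.3]
force: [-0.1, 0.4, -1.3]
grip_width: 0.249
finger_force: 29.8
```

Tips are about 15 mm past the edge with no contact. Now I slide -x so the inner jaw meets the board and straightens the clip.

carry_out:
  deltas:
    - {"dx": -0.04, "dy": 0.0, "dz": 0.0, "turn": 0.0, "hand": 1.0}
    - {"dx": -0.04, "dy": 0.0, "dz": 0.0, "turn": 0.0, "hand": 1.0}
    - {"dx": -0.03, "dy": 0.0, "dz": 0.0, "turn": 0.0, "hand": 1.0}
    - {"dx": 0.0, "dy": 0.0, "dz": 0.0, "turn": 0.0, "hand": 1.0}
    - {"dx": 0.0, "dy": 0.0, "dz": 0.0, "turn": 0.0, "hand": 1.0}

```text
t: 21.0
ee_pos: [0.5134, 0.2335, 0.2019]
eef_rot: [179.8, -0.0, 86.3]
force: [4.1, -1.0, -2.4]
grip_width: 0.247
finger_force: 29.4
```

```bash
python3 -c "
from h import *
w=wsnap('w7');o=readout.observe();jaws(w,o['ee_pos'])"
```

```text
pred 320 254
234 [(np.int64(256), np.int64(279)), (np.int64(331), np.int64(354))]
239 [(np.int64(255), np.int64(283)), (np.int64(329), np.int64(353))]
244 [(np.int64(255), np.int64(286)), (np.int64(320), np.int64(353))]
249 [(np.int64(255), np.int64(286)), (np.int64(292), np.int64(353))]
254 [(np.int64(256), np.int64(353))]
259 [(np.int64(256), np.int64(353))]
264 [(np.int64(256), np.int64(353))]
269 [(np.int64(257), np.int64(353))]
274 [(np.int64(257), np.int64(353))]
279 [(np.int64(257), np.int64(353))]
284 [(np.int64(258), np.int64(352))]
289 [(np.int64(260), np.int64(352))]
294 [(np.int64(262), np.int64(339))]
```

It's straightening (+5 px at 4 N), so I continue.

carry_out:
  deltas:
    - {"dx": -0.03, "dy": 0.0, "dz": 0.0, "turn": 0.0, "hand": 1.0}
    - {"dx": -0.03, "dy": 0.0, "dz": 0.0, "turn": 0.0, "hand": 1.0}
    - {"dx": -0.03, "dy": 0.0, "dz": 0.0, "turn": 0.0, "hand": 1.0}
    - {"dx": 0.0, "dy": 0.0, "dz": 0.0, "turn": 0.0, "hand": 1.0}
    - {"dx": 0.0, "dy": 0.0, "dz": 0.0, "turn": 0.0, "hand": 1.0}

```text
t: 21.68
ee_pos: [0.5013, 0.2336, 0.2016]
eef_rot: [-180.0, -0.0, 86.3]
force: [3.4, -0.9, 1.0]
grip_width: 0.247
finger_force: 29.4
```

```bash
python3 -c "
from h import *
w=wsnap('w8');o=readout.observe();jaws(w,o['ee_pos'])"
```

```text
pred 321 254
234 [(np.int64(278), np.int64(303)), (np.int64(352), np.int64(376))]
239 [(np.int64(278), np.int64(305)), (np.int64(349), np.int64(376))]
244 [(np.int64(278), np.int64(376))]
249 [(np.int64(279), np.int64(376))]
254 [(np.int64(279), np.int64(375))]
259 [(np.int64(279), np.int64(375))]
264 [(np.int64(279), np.int64(375))]
269 [(np.int64(279), np.int64(375))]
274 [(np.int64(280), np.int64(374))]
279 [(np.int64(280), np.int64(374))]
284 [(np.int64(281), np.int64(373))]
289 [(np.int64(282), np.int64(372))]
294 [(np.int64(298), np.int64(355))]
```

carry_out:
  deltas:
    - {"dx": 0.03, "dy": 0.0, "dz": 0.0, "turn": 0.0, "hand": 1.0}
    - {"dx": 0.03, "dy": 0.003, "dz": 0.0, "turn": 0.0, "hand": 1.0}
    - {"dx": 0.0, "dy": 0.0, "dz": 0.0, "turn": 0.0, "hand": 1.0}
    - {"dx": 0.0, "dy": 0.0, "dz": 0.0, "turn": 0.0, "hand": 1.0}

```text
t: 22.22
ee_pos: [0.508, 0.2337, 0.2005]
eef_rot: [-179.9, 0.0, 86.3]
force: [-0.1, -0.6, -2.6]
grip_width: 0.247
finger_force: 29.6
```

```bash
python3 -c "
from h import *
w=wsnap('w9');o=readout.observe();jaws(w,o['ee_pos']);print(o['ee_pos'],o['force'])"
```

```text
pred 321 254
234 [(np.int64(275), np.int64(299)), (np.int64(348), np.int64(372))]
239 [(np.int64(275), np.int64(301)), (np.int64(345), np.int64(372))]
244 [(np.int64(275), np.int64(372))]
249 [(np.int64(276), np.int64(372))]
254 [(np.int64(276), np.int64(371))]
259 [(np.int64(276), np.int64(371))]
264 [(np.int64(276), np.int64(371))]
269 [(np.int64(276), np.int64(371))]
274 [(np.int64(276), np.int64(370))]
279 [(np.int64(277), np.int64(370))]
284 [(np.int64(278), np.int64(369))]
289 [(np.int64(278), np.int64(368))]
294 [(np.int64(295), np.int64(352))]
[0.50813224 0.23374899 0.2006919 ] [-0.3591848   0.43659195 -0.98060628]
```

The clip is now upright to about 1° and free of contact. I'll centre it and lower until the throat touches.

carry_out:
  deltas:
    - {"dx": 0.015, "dy": 0.0, "dz": -0.03, "turn": 0.0, "hand": 1.0}
    - {"dx": 0.0, "dy": 0.0, "dz": -0.03, "turn": 0.0, "hand": 1.0}
    - {"dx": 0.0, "dy": 0.0, "dz": 0.0, "turn": 0.0, "hand": 1.0}
    - {"dx": 0.0, "dy": 0.0, "dz": 0.0, "turn": 0.0, "hand": 1.0}

```text
t: 22.78
ee_pos: [0.5105, 0.2338, 0.194]
eef_rot: [-180.0, 0.0, 86.3]
force: [-0.4, -0.3, -1.0]
grip_width: 0.242
finger_force: 29.6
```

carry_out:
  deltas:
    - {"dx": 0.0, "dy": 0.0, "dz": -0.02, "turn": 0.0, "hand": 1.0}
    - {"dx": 0.0, "dy": 0.0, "dz": 0.0, "turn": 0.0, "hand": 1.0}
    - {"dx": 0.0, "dy": 0.0, "dz": 0.0, "turn": 0.0, "hand": 1.0}

```text
t: 23.15
ee_pos: [0.511, 0.234, 0.1921]
eef_rot: [179.9, -0.0, 86.3]
force: [1.6, 0.1, 0.8]
grip_width: 0.241
finger_force: 29.8
```

carry_out:
  deltas:
    - {"dx": 0.0, "dy": 0.0, "dz": -0.015, "turn": 0.0, "hand": 1.0}
    - {"dx": 0.0, "dy": 0.0, "dz": 0.0, "turn": 0.0, "hand": 1.0}
    - {"dx": 0.0, "dy": 0.0, "dz": 0.0, "turn": 0.0, "hand": 1.0}

```text
t: 23.52
ee_pos: [0.5116, 0.2342, 0.192]
eef_rot: [179.9, -0.1, 86.3]
force: [-0.5, -0.6, 6.7]
grip_width: 0.247
finger_force: 30.2
```

carry_out:
  deltas:
    - {"dx": 0.0, "dy": 0.0, "dz": -0.01, "turn": 0.0, "hand": 1.0}
    - {"dx": 0.0, "dy": 0.0, "dz": 0.0, "turn": 0.0, "hand": 1.0}
    - {"dx": 0.0, "dy": 0.0, "dz": 0.0, "turn": 0.0, "hand": 1.0}

```text
t: 23.9
ee_pos: [0.5119, 0.2343, 0.192]
eef_rot: [179.8, -0.1, 86.3]
force: [-2.5, -1.6, 10.1]
grip_width: 0.246
finger_force: 30.5
```

The throat is seated at 10 N. I'll open slowly, easing the tool down so the pads don't drag the clip up.

carry_out:
  deltas:
    - {"dx": 0.0, "dy": 0.0, "dz": -0.005, "turn": 0.0, "hand": 0.72}
    - {"dx": 0.0, "dy": 0.0, "dz": -0.01, "turn": 0.0, "hand": 0.66}
    - {"dx": 0.0, "dy": 0.0, "dz": -0.012, "turn": 0.0, "hand": 0.6}
    - {"dx": 0.0, "dy": 0.0, "dz": -0.012, "turn": 0.0, "hand": 0.54}
    - {"dx": 0.0, "dy": 0.0, "dz": -0.012, "turn": 0.0, "hand": 0.48}
    - {"dx": 0.0, "dy": 0.0, "dz": 0.0, "turn": 0.0, "hand": 0.42}
    - {"dx": 0.0, "dy": 0.0, "dz": 0.0, "turn": 0.0, "hand": 0.2}
    - {"dx": 0.0, "dy": 0.0, "dz": 0.0, "turn": 0.0, "hand": 0.0}
    - {"dx": 0.0, "dy": 0.0, "dz": 0.0, "turn": 0.0, "hand": 0.0}
    - {"dx": 0.0, "dy": 0.0, "dz": 0.0, "turn": 0.0, "hand": 0.0}
    - {"dx": 0.0, "dy": 0.0, "dz": 0.0, "turn": 0.0, "hand": 0.0}

```text
t: 25.28
ee_pos: [0.5106, 0.2338, 0.1826]
eef_rot: [180.0, -0.0, 86.3]
force: [0.1, 0.5, -0.3]
grip_width: 1.001
finger_force: 0.0
```

carry_out:
  deltas:
    - {"dx": 0.0, "dy": 0.0, "dz": 0.2, "turn": 0.0, "hand": 0.0}
    - {"dx": 0.0, "dy": 0.0, "dz": 0.4, "turn": 0.0, "hand": 0.0}
    - {"dx": 0.0, "dy": 0.0, "dz": 0.45, "turn": 0.0, "hand": 0.0}
    - {"dx": 0.0, "dy": 0.0, "dz": 0.45, "turn": 0.0, "hand": 0.0}
    - {"dx": 0.0, "dy": 0.0, "dz": 0.0, "turn": 0.0, "hand": 0.0}
    - {"dx": 0.0, "dy": 0.0, "dz": 0.0, "turn": 0.0, "hand": 0.0}

```text
t: 26.02
ee_pos: [0.5103, 0.2338, 0.3622]
eef_rot: [-180.0, 0.0, 86.3]
force: [-0.3, -0.4, 0.1]
grip_width: 1.001
finger_force: 0.0
```

```bash
python3 -c "
from h import *
w=wsnap('w10');s=snap('scene','scene5');t=snap('top','top5');o=readout.observe();print(o['ee_pos'],o['force'])
def blobs(c,n):
  m=(c['image'].max(2)<62).astype(np.uint8); k,l,st,ce=cv2.connectedComponentsWithStats(m); print(n)
  for i in range(1,k):
    if 15<st[i,4]<2000: print(st[i],ce[i].round(1),onz(c,*ce[i],.204).round(4))
blobs(w,'w')
h=[(.5119+dx*.018,.2343-dx*.0012,.205) for dx in (-1,1)]
print([np.round(proj(c,x)) for c in (w,s,t) for x in h])
"
```

```text
[0.509557   0.23351735 0.35998063] [-0.30437683  0.02744764 -0.17633844]
w
[301  87   3  39  61] [302.6 103.1] [0.5025 0.3281 0.204 ]
[342  87   3  41  73] [342.9 106.5] [0.5325 0.3237 0.204 ]
[349  87   3  41  82] [349.9 104. ] [0.5378 0.3251 0.204 ]
[297 206   9  36 212] [301.9 225.7] [0.4941 0.2333 0.204 ]
[340 206   9  36 291] [344.4 223.6] [0.5294 0.2328 0.204 ]
[439 281  10  20  37] [442.4 289.4] [0.6127 0.1671 0.204 ]
[ 11 298  65  96 552] [ 55.9 337.8] [0.2584 0.1412 0.204 ]
[299 302  10  34 276] [303.2 318.2] [0.488  0.1466 0.204 ]
[338 302  10  35 295] [342.8 318.8] [0.5237 0.1437 0.204 ]
[array([301., 223.]), array([345., 223.]), array([353., 127.]), array([366., 131.]), array([127., 294.]), array([130., 270.])]
```

The clip holds: its handles sit at x 0.494 and 0.529, y 0.233, parallel to its neighbours' (bounding rows are equal). I'll check the seating height in the scene view.

```bash
python3 -c "
from h import *
s=load('scene5');s0=load('scene0')
d=np.abs(s['image'].astype(int)-s0['image']).max(2)>25
hsv=cv2.cvtColor(s['image'],cv2.COLOR_RGB2HSV)
M=np.array([.5112,.234,0]);ex=np.array([.998,-.063,0]);ey=np.array([.063,.998,0])
P=lambda x,y,z:np.round(proj(s,M+ex*x+ey*y+[0,0,z]),1)
print('handle tops',P(.022,-.015,.207),P(-.022,-.015,.207),'foot bottom outer',P(.022,-.017,.102),P(.022,.017,.102),'throat near',P(.0,-.017,.13))
for y in range(108,192,2): print(y,''.join(('#' if hsv[y,x,2]<75 else 'g' if hsv[y,x,1]<70 else '.') if d[y,x] else ' ' for x in range(325,395)))
t=load('top5');t0=load('top0')
for n,c,c0 in (('top',t,t0),('scene',s,s0)):
  dd=np.abs(c['image'].astype(int)-c0['image']).max(2)
  for nm,X in dict(tin=(.58,-.159,.05),jar=(.66,.1,.05),tape=(.62,-.06,.02)).items():
    u,v=map(int,proj(c,X)); print(n,nm,(dd[v-12:v+12,u-12:u+12]>40).mean())
"
```

```text
handle tops [363.  132.6] [347.1 127.3] foot bottom outer [360.1 175.3] [368.6 169.8] throat near [353.  161.6]
108                                                                       
110                                                                       
112                                                                       
114                                                                       
116                                                                       
118                                                                       
120                                                                       
122                                                                       
124                                                                       
126                                                                       
128                                 g                                     
130                       ..###ggggggg                                    
132                        .ggggggggg.   ..#######                        
134          
[... 1556 characters left out ...]
     
176                                    g                                  
178                                                                       
180                                                                       
182                                                                       
184                                                                       
186                                                                       
188                                                                       
190                                                                       
top tin 0.0
top jar 0.0
top tape 0.0
scene tin 0.0
scene jar 0.0
scene tape 0.3784722222222222
```

The foot bottom (row 175) and handle tops (row 132) match a fully seated clip to within a pixel or so. The tin, jar and tape haven't changed in the top view. In the scene view the tape patch differs, which I take to be the arm's moved shadow. I'm handing in.

```bash
python3 -c "
from plant import env
print(env.hand_in())"
```

```text
the job is handed in; nothing more can be done
None
```

The job is handed in at about 26 s: the loose clip grips the boards' top edge square, upright and seated, about 2 mm from midway between the other two, with the tin, jar and tape unmoved in the top view; on the first try a jaw landed on the edge (54 N wrist force), so I backed off and straightened the clip before seating it.

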